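# Lay the module down in the test fixture and clamp it

### The arm

A 6-joint arm with a two-finger parallel gripper is mounted at the origin on the work surface. World frame = base frame: x ahead of the robot, y to its left, z up, the work surface at z = 0. Lengths are in m, angles in degrees, forces in N, time in s.
With the tool pointing down it reaches from about 0.25 to 0.725 m from the base axis. Payload 9.7 kg.
Tool frame: the origin (TCP) lies at the very end of the fingers, on their centre line; the grasp point (between the pads) lies grasp_offset behind it (grasp_offset is the distance from the TCP to the grasp point, in m); z points along the fingers, y is the line along which they close (so a half turn about z gives the same grasp; the last joint's range is limited). The gripper opens to 85 mm and grips with 20 to 120 N. Pads are 22 mm wide; open, the fingers measure 114 mm over their backs; the gripper's body (76 mm by 85 mm) begins 54 mm behind the grasp point. The pads swing forward as they close: fully open they stand 13 mm farther back than shut.
Start: joints at [69.328, 4.979, 10.078, 95.1, 0, 90], TCP at [0.194, 0.515, 0.196] pointing down, gripper open.
Joint ranges: [-179.16, 179.16], [-48.56, 103.87], [-65.8, 70.77], [-126.05, 130.52], [-82.76, 87.17], [-180, 180]. Speed limits (degrees/s): [127.2, 127.2, 147.25, 180, 180, 180].

### API

Orientations are given as [roll, pitch, yaw] about the fixed x, y, z axes, in that order (R = Rz(yaw) Ry(pitch) Rx(roll)).
In Python, from workcell import get_obs, camera, calibration, job_done, recognise, cut_out, mark_of, grasp_offset gives the robot as it stands.
- The arm moves only by the tool servo_tool, never from a script. Its argument "moves" is a list of rows, each a list of 3 entries, a list of its own where there are three numbers: the turn, a rotation vector about the tool's x, y, z in degrees, then the shift along the tool's x, y, z in m, then the opening in per cent of the stroke, from 0 (shut) to 100 (fully open). In form: [[[ax, ay, az], [x, y, z], claw], ...]. A call has 1 to 12 rows; each row shifts and turns the commanded pose from where the row before left it, along the tool's axes as they then stand; what a row does not reach is not made up. A row lasts 1/10 s, in which the tool goes at most 50 mm and 8.59 degrees, less where a joint would pass 70% of its speed; a pose out of reach is approached as far as the arm can. A call is refused whole if a number of a shift passes 0.05 or a number of a turn 8.59, either way. A call with a gripper value outside its range is refused whole. The fingers move at their own pace and stop on an object; "force" is the grip in N (left out, the last holds). Time passes only in rows, so rows that do not move let the fingers close. It gives the time, the measured TCP pose, the force, the opening and the grip force at its end, in the units of the state.
- get_obs(): the state, without advancing time (a new reading comes with each control period).
- camera(name): name is "scene" or "top" or "wrist"; returns (picture, depth): 400x640x3 uint8, red, green, blue; 400x640 float32, m along the optical axis (not along the pixel's ray), 0 where there is no reading.
- calibration(name): a dict with "camera_matrix" (3x3 intrinsics, pixels), "R" (3x3) and "t" (3): a world point X has camera coordinates R X + t. Camera axes: x right, y down, z forward; pixel columns grow to the right and rows downward; lengths in m; the calibration is good to about 2 mm. A picture is of the moment at which its call begins: read the wrist's pose just before it. calibration takes no time and is no camera call; for the wrist camera it gives the pose at the moment of the call.
- job_done(): hands the job in; it is judged then, once.
Trained networks look in the newest picture that a camera, given by its name, has taken for a name from the list of things; names that differ only in an ending like _2 or _b are one class to them, and where a whole thing is asked for, a point or a joint stands for the part that bears it (a point fixed in the world has none). Each returns a list of dicts, best first, with "score" (0 to 1); they miss things now and then, are a little off and sometimes report something else, mostly with a low value. They report only what shows in the picture. A call takes as long as a camera call. They do not tell look-alikes from the thing itself.
- recognise(name, camera): "xyz" ([x, y, z] in m, in the coordinates of the camera as it stood for that picture, good to about 4 mm: the middle of the surface that is visible of it).
- cut_out(name, camera): "mask" (400x640 bool, what is visible of it).
- mark_of(name, camera): "xyz" ([x, y, z] in m, in the coordinates of the camera as it stood for that picture, good to about 4 mm: a listed point, or the origin of a listed thing).
The state is a dict: "time": time; "q": joint angles; "qd": joint speeds; "joint_efforts": joint torques, N m; "ee_pos": TCP position; "tcp_rot": TCP orientation; "wrist_force": force on the tool from outside, world axes, zero at the start; "torque": the same for the moment, N m; "opening": finger opening in m; "grasp_force": force on a finger pad.
Only numpy, scipy, OpenCV 4.12 (cv2) and the standard library are available. Lean on these libraries where they do the work, as an engineer would, in place of code of your own. Each camera call takes 0.05 s, during which the arm holds its last target. There are 200 camera calls.

### The job

The black power module has been left standing on its end in the mouth of the test fixture. With the fingertips only, never picking it up, push it over towards the column so that it lies flat with its brass terminals down, push it along between the blue guides until it is fully home against the end stop, and then push the maroon handle all the way over so that the rubber foot clamps it. Leave everything else on the bench where it is.

Things in the scene. Friction and masses are not known exactly. Their poses are not given: they have to be found in the camera images.
- fixture: Test fixture, fixed: aluminium base 260 x 130 mm (x -150 to 110), 20 mm thick, a column at its far end (x 62 to 77, 62 wide, top z 225 mm). Origin on the bench on the nest's centre line; x runs along the nest from its open mouth (robot side) to the column, y left, z up. Brackets reach from it over the nest to x -4 mm: plunger bush, 32 wide, z 100 to 130; pivot bracket, 20 wide, z 182 to 208.
- module: Power module to be tested: black block 80 x 50 x 30 mm, 0.14 to 0.28 kg, standing loose on end on the deck between the guides. Origin: centre of the end it first stands on; z along its 80 mm (up while standing), y its 50 mm, x its 30 mm. Brass terminals on its +x face, which first looks to the column; silver plate on -x. Laid terminals down, +x points to the floor, +z to the column, 30 mm high.
- module_top (a point): Centre of the module's other end, at own z = 80 mm: the top end while it stands, the end that meets the end stop when it lies. Axes as the module's.
- nest_stop (a point): Point on the face of the dark end stop (22 mm high), on the nest's centre line at deck height, 20 mm above the bench; fixture x = 45 mm, axes as the fixture's. From here the nest, a white channel 58 mm wide, runs back to -x for 185 mm between two blue guides, tops 11 mm above the deck, bevelled inwards.
- clamp_handle (a joint): Angle of the press's maroon handle, rad. 0: open, leaning 10 degrees from upright to the fixture's +y side; grows as it swings in the y-z plane past upright and down to the -y side; 1.71: its stop, nearly level, pointing to -y, press clamped just past dead centre. Starts at 0 to 0.25, stays where it is left (friction 0.15 N m); takes a few newtons.
- handle_pivot (a point): The handle's pivot axis (along the fixture's x), 195 mm above the bench, 7 mm to the robot's side of the fixture's origin. Fixed to the fixture, axes as the fixture's.
- handle_grip (a point): Middle of the maroon grip, 90 mm from the pivot; the grip is a round bar 22 mm thick, from 45 to 126 mm from the pivot, in the plane fixture x = -7 mm. Free on both sides.
- press_foot: Round black rubber foot, 26 mm wide, under the plunger, at fixture x = 10 mm, y = 0. Origin: centre of its underside, 55 to 61 mm above the deck with the press open. With the handle fully over it is sprung onto a module lying below (about 8 N). Moves only up and down, driven by the handle.
- tray: Blue tray 240 x 320 mm, 28 mm high, fixed on the bench to the right, holding two tested modules. Origin at the centre of its underside.
- tested_a: A tested module like the first (80 x 50 x 30 mm), lying in the blue tray. Origin at the centre of its underside. Leave alone.
- tested_b: The other tested module in the blue tray, likewise. Leave alone.
- bin: Yellow bin 150 x 110 mm, 75 mm high at its back, behind on the right. Origin at the centre of its underside. Leave alone.
- bottle: Amber bottle, 56 mm wide, 140 mm high, to the left of the fixture. Origin at the centre of its base. Leave alone.
- cot_pot: Small white pot, 64 mm wide, 60 mm high, to the left of the fixture. Origin at the centre of its base. Leave alone.
- check_weight: Brass cylinder weight, 44 mm wide, 45 mm high, to the left of the fixture. Origin at the centre of its base. Leave alone.
- screwdriver: Red screwdriver lying to the left of the fixture, beyond the small things. Leave alone.
Not all that is in view belongs to the job. Leave any orange or pink look-alike of the module alone.

How it is judged (in metres and radians):
At the end, for the whole second after the job is handed in: The module lies flat in the nest (within 4 degrees), terminals down, in line with the nest (within 5 degrees), its end within 4 mm of the end stop; the handle is over to within 0.08 rad of its stop and the rubber foot presses on the module with more than 3 N; the module is at rest (angle between module's own x axis and vertical above 3.07 rad and angle between the z axis of module and the x axis of fixture, either way round below 0.09 rad and x of module_top in the frame of nest_stop between -0.004 and 0.004 m and value of joint clamp_handle above 1.63 rad and contact force between press_foot and module above 3 N and linear speed of module below 0.01 m/s); the robot touches nothing.
It fails at once if the module was lifted off the fixture's deck instead of being tipped and pushed (z of each of module, module_top in the frame of fixture above 0.06 m or (angle between module's own z axis and vertical below 0.3 rad and z of module in the frame of fixture above 0.04 m)).
It fails at once if the module was pushed off the fixture (height (world z) of module below 0.012 m).
It fails at once if a tested module in the tray was disturbed (distance of any of tested_a, tested_b from where it was at the start of the episode above 0.02 m).
It fails at once if another thing on the bench was disturbed (distance of any of bin, bottle, cot_pot, check_weight, screwdriver from where it was at the start of the episode above 0.02 m).
It also fails if it takes over 51 s, if anything falls off the work surface, if the arm or the gripper's body presses on something with over 40 N, if the wrist force passes 120 N, or if a joint passes its speed limit or range.

## Working session

There is one attempt and no reset: what is moved stays moved. The work goes in short steps, Python scripts to look and compute and a tool call to move; the robot and the scene stay as the last step left them, time stands still between calls to the robot, and variables do not carry over. Pictures are saved under pics/ and viewed, at most 10 in all, crops included, and the job is handed in when it is done.

Besides the shell and the picture viewer there is one more tool, called after "Request:" by a JSON object that holds its "op" and its "data", one argument or row to a line. servo_tool: Moves the arm, as the interface text tells. Its arguments: {"type":"object","properties":{"moves":{"type":"array"},"force":{"type":"number"}},"required":["moves"]}

```bash
mkdir -p pics; cat > h.py <<'E'
import numpy as np, cv2
from workcell import *
def snap(c,fn=None):
    p,d=camera(c); k=calibration(c)
    if fn: cv2.imwrite('pics/'+fn,p[:,:,::-1])
    return p,d,k
def w(k,x): return np.array(k['R']).T@(np.array(x)-np.array(k['t']))
def pix(k,X):
    c=np.array(k['R'])@np.array(X)+np.array(k['t']); u=np.array(k['camera_matrix'])@c; return u[:2]/u[2]
E
python3 - <<'E'
from h import *
o=get_obs(); print(o['time'],o['ee_pos'],o['tcp_rot'],o['opening'],grasp_offset)
for c in ['scene','top']:
    p,d,k=snap(c,c+'0.png')
    for n in ['nest_stop','module','module_top','handle_pivot','handle_grip','press_foot','fixture']:
        for r in mark_of(n,c)[:2]:
            X=w(k,r['xyz']); print(c,n,round(r['score'],2),X.round(3),pix(k,X).round())
E
```

```text
0.0 [0.19405756 0.51435862 0.19508768] [-1.79926331e+02  9.71808437e-04  1.59328117e+02] 0.08526653958933486 0.0187
scene nest_stop 0.75 [0.705 0.004 0.022] [300. 263.]
scene module 0.87 [ 0.422 -0.005  0.005] [367. 237.]
scene module 0.81 [0.552 0.016 0.022] [341. 249.]
scene module_top 0.78 [0.505 0.146 0.082] [376. 255.]
scene module_top 0.68 [0.555 0.013 0.101] [340. 231.]
scene handle_pivot 0.67 [0.651 0.004 0.196] [314. 217.]
scene handle_pivot 0.22 [ 0.695 -0.359  0.002] [259. 209.]
scene handle_grip 0.62 [0.653 0.002 0.291] [313. 191.]
scene press_foot 0.41 [0.669 0.005 0.081] [309. 246.]
top nest_stop 0.33 [0.656 0.012 0.287] [287. 166.]
top module 0.61 [ 0.424 -0.008  0.001] [297. 260.]
top module_top 0.76 [0.554 0.017 0.1  ] [289. 214.]
top module_top 0.58 [ 0.425 -0.008  0.082] [296. 258.]
top handle_pivot 0.82 [0.656 0.01  0.197] [290. 174.]
top handle_pivot 0.54 [0.589 0.341 0.   ] [191. 206.]
top handle_grip 0.45 [0.656 0.011 0.286] [288. 166.]
top fixture 0.64 [ 0.665  0.011 -0.001] [293. 186.]
```

View pics/scene0.png

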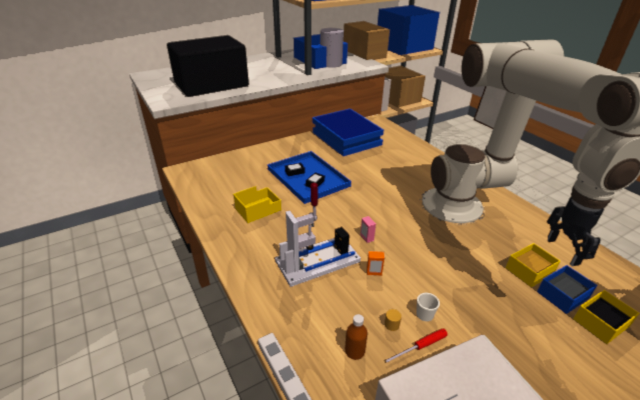

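View pics/top0.png

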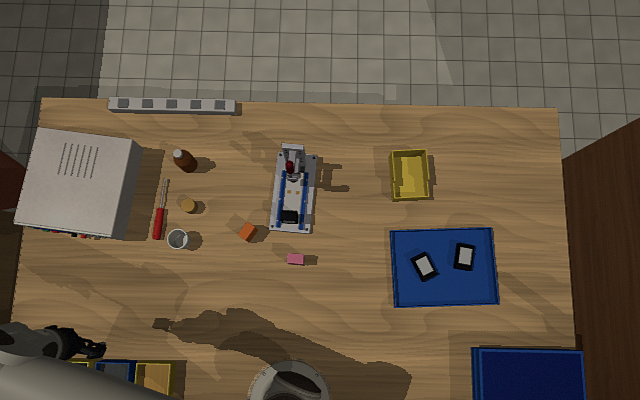

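The black block at scene (341,240) / top (289,216), standing in the fixture's mouth, is the module. The orange block at scene (375,263) / top (248,232) and the pink one at scene (368,229) / top (296,259) stand on the bench, so they are look-alikes. Next: the fixture's yaw from depth, and an enlarged crop to confirm.

```bash
python3 - <<'E'
from h import *
p,d,k=snap('top')
K=np.array(k['camera_matrix']);v,u=np.mgrid[:400,:640]
C=np.stack([(u-K[0,2])/K[0,0]*d,(v-K[1,2])/K[1,1]*d,d],-1)
W=(C-np.array(k['t']))@np.array(k['R'])
m=(W[...,2]>.012)&(W[...,2]<.036)&(W[...,0]>.47)&(W[...,0]<.82)&(abs(W[...,1]-.01)<.09)&(d>0)
m=cv2.morphologyEx(m.astype(np.uint8),cv2.MORPH_OPEN,np.ones((2,2)))
P=W[m>0][:,:2].astype(np.float32); r=cv2.minAreaRect(P*1000);print(r,len(P), 'z',np.median(W[m>0][:,2]))
mm=(W[...,2]>.085)&(W[...,2]<.112)&(W[...,0]>.5)&(W[...,0]<.6)&(abs(W[...,1]-.015)<.05)
print('modtop',cv2.minAreaRect(W[mm][:,:2].astype(np.float32)*1000),W[mm].mean(0))
g=(W[...,2]>.25)&(W[...,0]>.6)&(W[...,0]<.7)&(abs(W[...,1])<.1)
print('grip',W[g].min(0),W[g].max(0),W[g].mean(0))
cv2.imwrite('pics/crop.png',np.hstack([cv2.resize(p[130:280,220:340,::-1],None,fx=3,fy=3), cv2.resize(cv2.imread('pics/scene0.png')[160:310,270:410],(420,450))]))
E
```

```text
((550.0164184570312, 4.7935333251953125), (448.06195068359375, 156.92306518554688), 2.754770040512085) 2413 z 0.021108748329683135
modtop ((552.5186767578125, 18.577232360839844), (50.00402069091797, 31.25322914123535), 88.0236587524414) [0.55116674 0.01854227 0.09950244]
grip [ 0.64201141 -0.0048511   0.25141723] [0.6653105  0.01664003 0.32449991] [0.64944264 0.00535546 0.30156198]
```

View pics/crop.png

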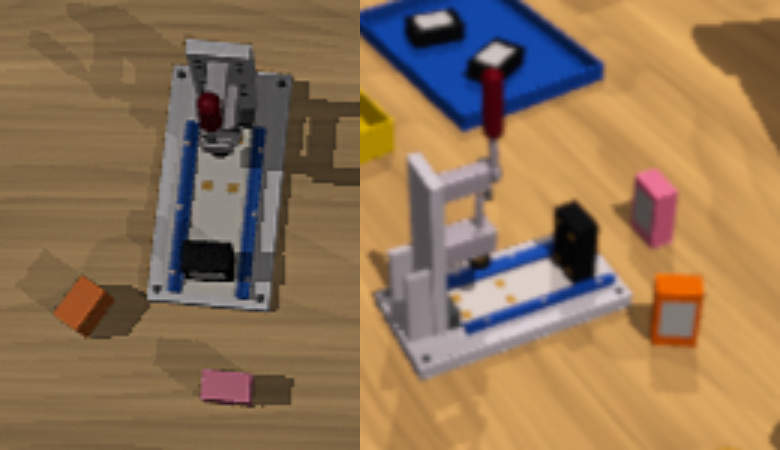

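Request:
{"op": "servo_tool", "data": {
  "moves": [
    [[0,0,0],[0,0,-0.04],0],
    [[0,0,0],[0,0,-0.04],0]
  ]
}}

```text
time: 1.05
ee_pos: [0.1938, 0.5137, 0.2757]
tcp_rot: [-179.8, -0.0, 159.3]
wrist_force: [0.6, 0.9, -0.0]
opening: 0.0591
grasp_force: 0.0
```

The crop confirms the black module in the mouth at (208,260), with orange at (83,305) and pink at (227,387) as look-alikes. The fixture is yawed about -5.5°, so I'll measure the blue guides.

```bash
python3 - <<'E'
from h import *
p,d,k=snap('top')
K=np.array(k['camera_matrix']);v,u=np.mgrid[:400,:640]
C=np.stack([(u-K[0,2])/K[0,0]*d,(v-K[1,2])/K[1,1]*d,d],-1)
W=(C-np.array(k['t']))@np.array(k['R'])
h=cv2.cvtColor(p,cv2.COLOR_RGB2HSV)
b=(h[...,0]>100)&(h[...,0]<125)&(h[...,1]>150)&(h[...,2]>60)&(W[...,0]>.48)&(W[...,0]<.8)&(abs(W[...,1]-.01)<.08)
n,l,s,c=cv2.connectedComponentsWithStats(b.astype(np.uint8))
for i in range(1,n):
    if s[i,4]>40:
        q=W[l==i]; vx,vy,x0,y0=cv2.fitLine(q[:,:2].astype(np.float32),cv2.DIST_HUBER,0,.001,.001).ravel()
        print(s[i,4],np.degrees(np.arctan(vy/vx)),x0,y0,'y at .6',y0+(.6-x0)*vy/vx,q.min(0),q.max(0))
# base outline: not wood, z .015-.03
m=(W[...,2]>.013)&(W[...,2]<.03)&(h[...,1]<60)&(W[...,0]>.48)&(W[...,0]<.82)&(abs(W[...,1]-.01)<.09)
m=cv2.morphologyEx(m.astype(np.uint8),cv2.MORPH_OPEN,np.ones((3,3)))
print(cv2.minAreaRect(W[m>0][:,:2].astype(np.float32)*1000))
E
```

```text
156 -5.0896053 0.6304455 0.04741222 y at .6 0.050123837 [0.54878809 0.0374586  0.01936749] [0.70588371 0.05802905 0.03961777]
93 -4.5439796 0.6137378 -0.023792759 y at .6 -0.02270096 [ 0.5692309  -0.03122401  0.02345713] [ 0.65771913 -0.01652911  0.036479  ]
((641.4551391601562, 11.562324523925781), (129.64759826660156, 261.2998046875), 85.86967468261719)
```

Request:
{"op": "servo_tool", "data": {
  "moves": [
    [[0,0,0],[-0.036,-0.03,0.005],0],
    [[0,0,0],[-0.036,-0.03,0.005],0],
    [[0,0,0],[-0.036,-0.03,0.005],0],
    [[0,0,0],[-0.036,-0.03,0.005],0],
    [[0,0,0],[-0.036,-0.03,0.005],0],
    [[0,0,0],[-0.036,-0.03,0.005],0],
    [[0,0,0],[-0.036,-0.03,0.005],0],
    [[0,0,0],[-0.036,-0.03,0.005],0],
    [[0,0,0],[-0.036,-0.03,0.005],0],
    [[0,0,0],[-0.036,-0.03,0.005],0],
    [[0,0,0],[-0.036,-0.03,0.005],0],
    [[0,0,0],[-0.036,-0.03,0.005],0]
  ]
}}

```text
time: 2.3
ee_pos: [0.4719, 0.0233, 0.2159]
tcp_rot: [180.0, 0.0, 159.3]
wrist_force: [0.8, 1.2, 0.3]
opening: -0.0002
grasp_force: 0.0
```

```bash
cat >> h.py <<'E'
from scipy.spatial.transform import Rotation as Ro
A=-4.8; O=np.array([.6612,.0095,0]); F=Ro.from_euler('z',A,degrees=True)
def fx(X): return F.inv().apply(np.array(X)-O)
def target(pf,tilt):  # fixture point, lean of the fingers towards the column
    return O+F.apply(pf), F*Ro.from_euler('y',-tilt,degrees=True)*Ro.from_euler('xz',[180,180],degrees=True)
def plan(pf,tilt,n):
    o=get_obs(); X,R=target(pf,tilt)
    R0=Ro.from_euler('xyz',o['tcp_rot'],degrees=True); r=(R0.inv()*R).as_rotvec(degrees=True)
    print('q',np.round(o['q'],1),'fix',fx(o['ee_pos']).round(4),'turn',r.round(1),'turn/n',(r/n).round(2))
    print('shift now-frame',R0.inv().apply(X-o['ee_pos']).round(4),'end-frame',R.inv().apply(X-o['ee_pos']).round(4))
E
python3 -c "
from h import *
plan([-.19,0,.16],25,6)"
```

```text
q [ 2.8 -5.2  2.2 97.3  0.  23.5] fix [-0.1898 -0.0021  0.2159] turn [ -3.4 -24.8 -15.6] turn/n [-0.57 -4.13 -2.61]
shift now-frame [0.0008 0.0019 0.0559] end-frame [0.0238 0.0021 0.0505]
```

Request:
{"op": "servo_tool", "data": {
  "moves": [
    [[-0.57,-4.13,-2.6],[0,0,0],0],
    [[-0.57,-4.13,-2.6],[0,0,0],0],
    [[-0.57,-4.13,-2.6],[0,0,0],0],
    [[-0.57,-4.13,-2.6],[0,0,0],0],
    [[-0.57,-4.13,-2.6],[0,0,0],0],
    [[-0.57,-4.13,-2.6],[0,0,0],0],
    [[0,0,0],[0,0,0],0]
  ]
}}

```text
time: 3.0
ee_pos: [0.47, 0.0253, 0.2159]
tcp_rot: [-180.0, 25.1, 175.2]
wrist_force: [0.7, 0.0, -0.6]
opening: -0.0002
grasp_force: 0.0
```

```bash
python3 -c "
from h import *
plan([-.165,0,.08],25,6)
p,d,k=snap('wrist','w1.png')
for n in ['module_top','module','nest_stop','handle_pivot','handle_grip','press_foot']:
    for r in mark_of(n,'wrist')[:2]:
        X=w(k,r['xyz']); print(n,round(r['score'],2),X.round(3),pix(k,X).round(),'fix',fx(X).round(4))
"
```

```text
q [  6.3 -33.  -23.1  75.2  -4.7  10. ] fix [-0.1918 -0.0003  0.2159] turn [-0.   0.1  0. ] turn/n [-0.    0.02  0.01]
shift now-frame [0.0333 0.0003 0.1344] end-frame [0.0331 0.0003 0.1345]
module_top 0.94 [ 0.422 -0.005  0.079] [281.  80.] fix [-0.2368 -0.0341  0.0794]
module_top 0.83 [0.551 0.015 0.098] [317. 200.] fix [-0.1103 -0.0032  0.0985]
module 0.8 [ 0.502  0.149 -0.001] [422. 110.] fix [-0.1702  0.1257 -0.001 ]
module 0.77 [0.55  0.012 0.018] [315. 159.] fix [-0.1106 -0.0063  0.0181]
nest_stop 0.7 [0.707 0.001 0.023] [317. 239.] fix [ 0.0462 -0.0043  0.0233]
handle_pivot 0.92 [0.653 0.005 0.196] [315. 327.] fix [-0.0073 -0.0052  0.1958]
handle_grip 0.56 [ 0.579  0.429 -0.   ] [625. 147.] fix [-1.172e-01  4.115e-01 -1.000e-04]
```

View pics/w1.png

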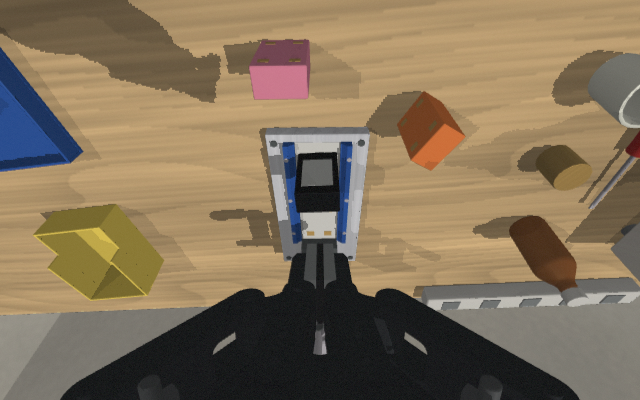

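Request:
{"op": "servo_tool", "data": {
  "moves": [
    [[0,0,0],[0.0067,-0.0002,0.027],0],
    [[0,0,0],[0.0067,-0.0002,0.027],0],
    [[0,0,0],[0.0067,-0.0002,0.027],0],
    [[0,0,0],[0.0067,-0.0002,0.027],0],
    [[0,0,0],[0.0067,-0.0002,0.027],0],
    [[0,0,0],[-0.009,0,0.0042],0],
    [[0,0,0],[-0.009,0,0.0042],0],
    [[0,0,0],[0,0,0],0]
  ]
}}

```text
time: 4.15
ee_pos: [0.5194, 0.0202, 0.0812]
tcp_rot: [-180.0, 25.0, 175.2]
wrist_force: [-0.4, 0.3, 0.9]
opening: 0.0
grasp_force: 0.0
```

```bash
sed -i 's/.0095,0\]/.008,0]/' h.py; python3 -c "
from h import *
plan([-.134,0,.08],25,6)
print(get_obs()['wrist_force'])
k=calibration('wrist'); print('cam',fx(w(k,[0,0,0])))
p,d,k=snap('wrist','w2.png')
for n in ['module_top','module']:
    for r in mark_of(n,'wrist')[:2]:
        X=w(k,r['xyz']); print(n,round(r['score'],2),pix(k,X).round(),'fix',fx(X).round(4))
"
```

```text
q [  4.7 -27.5 -34.8  58.   -4.    8.7] fix [-0.1423  0.0003  0.0812] turn [-0.  0. -0.] turn/n [-0.    0.01 -0.01]
shift now-frame [-0.007  -0.0003  0.0046] end-frame [-0.007  -0.0003  0.0046]
[-0.39522141  0.34443032  0.89795035]
cam [-0.28712405  0.00044582  0.21035365]
module_top 0.9 [526. 195.] fix [-0.1716  0.1216  0.0786]
module_top 0.81 [254.  88.] fix [-0.237  -0.0279  0.0839]
module 0.98 [263.  43.] fix [-0.2331 -0.0357  0.0012]
module 0.78 [478. 132.] fix [-0.1694  0.1244  0.002 ]
```

Request:
{"op": "servo_tool", "data": {
  "moves": [
    [[0,0,0],[-0.0036,0,0.0017],0],
    [[0,0,0],[-0.0036,0,0.0017],0],
    [[0,0,0],[-0.0036,0,0.0017],0],
    [[0,0,0],[-0.0036,0,0.0017],0],
    [[0,0,0],[-0.0036,0,0.0017],0],
    [[0,0,0],[-0.0036,0,0.0017],0]
  ]
}}

```text
time: 4.9
ee_pos: [0.5415, 0.0182, 0.079]
tcp_rot: [-180.0, 24.9, 175.2]
wrist_force: [-1.2, -0.4, 0.5]
opening: 0.0002
grasp_force: 0.0
```

```bash
python3 -c "
from h import *
p,d,k=snap('scene'); cv2.imwrite('pics/s2.png',cv2.resize(p[170:300,260:420,::-1],None,fx=4,fy=4))
for r in mark_of('module_top','scene')[:3]:
        X=w(k,r['xyz']); print(round(r['score'],2),pix(k,X).round(),'fix',fx(X).round(4))
print(fx(get_obs()['ee_pos']))"
```

```text
0.89 [340. 231.] fix [-0.1071 -0.0062  0.1029]
0.78 [377. 255.] fix [-0.1699  0.1243  0.08  ]
0.65 [369. 221.] fix [-0.2373 -0.0326  0.0803]
[-0.1200681   0.00019427  0.07892176]
```

View pics/s2.png

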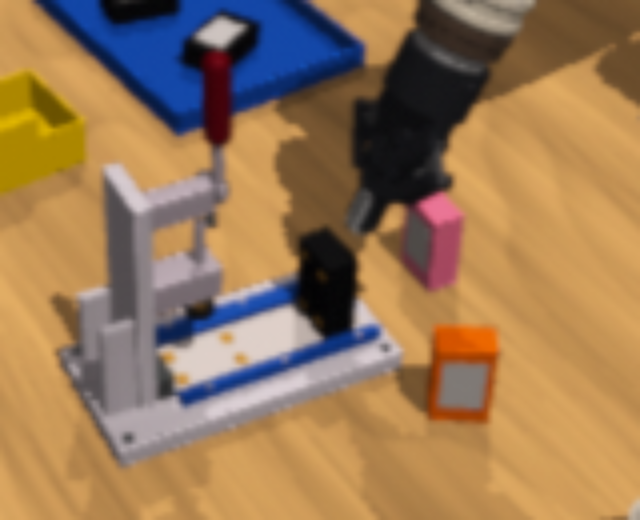

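The fingertip at (360,215) is about at the module's upper edge (330,235), and the module still stands. Continuing the push.

Request:
{"op": "servo_tool", "data": {
  "moves": [
    [[0,0,0],[-0.0036,0,0.0017],0],
    [[0,0,0],[-0.0036,0,0.0017],0],
    [[0,0,0],[-0.0036,0,0.0017],0],
    [[0,0,0],[-0.0036,0,0.0017],0]
  ]
}}

```text
time: 5.4
ee_pos: [0.5574, 0.0169, 0.079]
tcp_rot: [-180.0, 24.9, 175.2]
wrist_force: [-0.1, 0.3, -0.1]
opening: -0.0005
grasp_force: 0.0
```

```bash
cat > look.py <<'E'
from h import *
p,d,k=snap('scene')
for r in mark_of('module_top','scene')[:3]+mark_of('module','scene')[:3]:
        X=w(k,r['xyz']); print(round(r['score'],2),pix(k,X).round(),'fix',fx(X).round(4))
print(fx(get_obs()['ee_pos']))
E
python3 look.py
```

```text
0.94 [377. 254.] fix [-0.1702  0.1252  0.0841]
0.92 [341. 230.] fix [-0.1101 -0.0047  0.1047]
0.57 [369. 222.] fix [-0.2369 -0.0319  0.0792]
0.92 [340. 249.] fix [-0.1089 -0.0008  0.0224]
0.63 [373. 271.] fix [-0.1667  0.12    0.0016]
0.5 [366. 238.] fix [-0.2321 -0.032   0.003 ]
[-0.10438095  0.00016558  0.07886318]
```

```bash
python3 -c "
from h import *
p,d,k=snap('scene'); o=get_obs(); u=pix(k,o['ee_pos']); print(u, [pix(k,O+F.apply(q)) for q in [[-.125,0,.1],[-.125,0,.02]]])
q=p[170:300,260:420,::-1].copy(); q=cv2.resize(q,None,fx=5,fy=4.5)
cv2.circle(q,(int((u[0]-260)*5),int((u[1]-170)*4.5)),4,(0,255,0),1)
cv2.imwrite('pics/s3.png',q)"
```

```text
[340.12430718 237.43650024] [array([345.75309361, 230.92548073]), array([344.59343285, 248.59993939])]
```

View pics/s3.png

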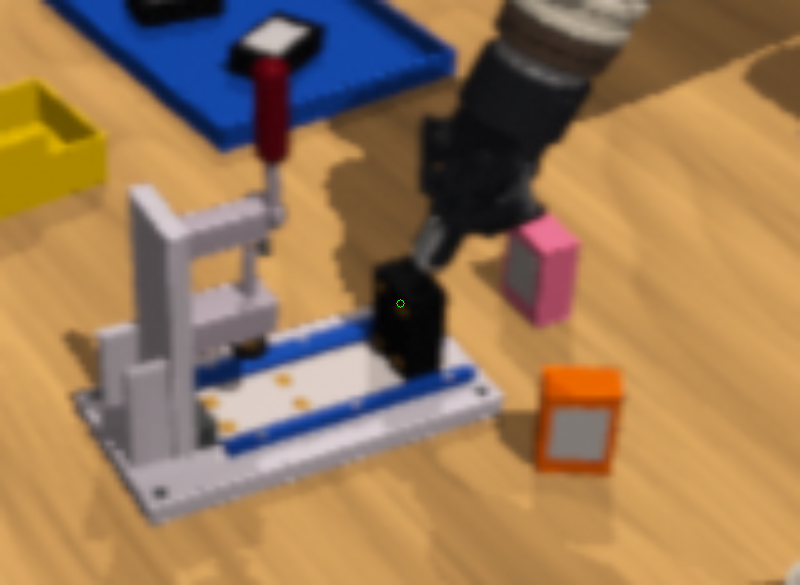

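The projected TCP (green, crop (400,303)) falls inside the module, yet there is no contact force. I'll measure where the fingertips really are with wrist depth.

```bash
python3 -c "
from h import *
o=get_obs(); p,d,k=snap('wrist')
K=np.array(k['camera_matrix']);v,u=np.mgrid[:400,:640]
C=np.stack([(u-K[0,2])/K[0,0]*d,(v-K[1,2])/K[1,1]*d,d],-1)
W=(C-np.array(k['t']))@np.array(k['R'])
R0=Ro.from_euler('xyz',o['tcp_rot'],degrees=True)
T=R0.inv().apply((W-o['ee_pos']).reshape(-1,3)).reshape(W.shape)
for r in range(190,330,8):
  print(r,[(c,*(T[r,c]*1000).round().astype(int),*p[r,c]) for c in (308,330)], (fx(W[r,320])*1000).round())
print(pix(k,o['ee_pos']))
a,dd,kk=snap('top')
"
```

```text
190 [(308, np.int64(25), np.int64(-8), np.int64(9), np.uint8(112), np.uint8(112), np.uint8(110)), (330, np.int64(25), np.int64(7), np.int64(7), np.uint8(111), np.uint8(111), np.uint8(108))] [-125.    0.   62.]
198 [(308, np.int64(22), np.int64(-7), np.int64(1), np.uint8(110), np.uint8(110), np.uint8(108)), (330, np.int64(22), np.int64(6), np.int64(0), np.uint8(111), np.uint8(112), np.uint8(109))] [-124.    0.   69.]
206 [(308, np.int64(19), np.int64(-7), np.int64(-6), np.uint8(111), np.uint8(111), np.uint8(108)), (330, np.int64(19), np.int64(6), np.int64(-7), np.uint8(111), np.uint8(113), np.uint8(110))] [-124.    0.   77.]
214 [(308, np.int64(16), np.int64(-7), np.int64(-13), np.uint8(111), np.uint8(112), np.uint8(108)), (330, np.int64(16), np.int64(6), np.int64(-12), np.uint8(111), np.uint8(112), np.uint8(110))] [-125.    0.   84.]
222 [(308, np.int64(13), np.int64(-7), np.int64(-18), np.uint8(25), np.uint8(24), np.uint8(23)), (330, np.int64(13), np.int64(6), np.int64(-18), np.uint8(19), np.uint8(20), np.uint8(19))] [-125.    0.   90.]
230 [(308, np.int64(10), np.int64(-7), np.int6
[... 1976 characters left out ...]
18), np.uint8(23), np.uint8(23))] [-135.    0.  146.]
310 [(308, np.int64(10), np.int64(-4), np.int64(-92), np.uint8(29), np.uint8(30), np.uint8(31)), (330, np.int64(11), np.int64(3), np.int64(-93), np.uint8(28), np.uint8(28), np.uint8(30))] [-133.    0.  148.]
318 [(308, np.int64(13), np.int64(-4), np.int64(-100), np.uint8(29), np.uint8(29), np.uint8(28)), (330, np.int64(11), np.int64(3), np.int64(-97), np.uint8(28), np.uint8(30), np.uint8(31))] [-127.    0.  149.]
326 [(308, np.int64(10), np.int64(-4), np.int64(-100), np.uint8(28), np.uint8(28), np.uint8(29)), (330, np.int64(7), np.int64(3), np.int64(-96), np.uint8(24), np.uint8(26), np.uint8(27))] [ 4.  0. 92.]
[319.70762467 230.40590127]
```

The depth shows the finger pads ending about 37 mm short of the reported TCP: pad face at tool z -44 to -78, with the module's top edge visible just beneath. So the fingers passed over the module. I'll back off and measure the true tip against a clear background.

Request:
{"op": "servo_tool", "data": {
  "moves": [
    [[0,0,0],[0.0072,0,-0.0034],0],
    [[0,0,0],[0.0072,0,-0.0034],0],
    [[0,0,0],[0.0072,0,-0.0034],0],
    [[0,0,0],[0.0072,0,-0.0034],0],
    [[0,0,0],[0.0072,0,-0.0034],0],
    [[0,0,0],[0.0072,0,-0.0034],0],
    [[0,0,0],[0,0,0],0]
  ]
}}

```text
time: 6.4
ee_pos: [0.5087, 0.0211, 0.0794]
tcp_rot: [-180.0, 25.0, 175.2]
wrist_force: [-0.3, 0.4, -1.0]
opening: 0.0002
grasp_force: 0.0
```

```bash
python3 -c "
from h import *
o=get_obs(); print(fx(o['ee_pos']),o['ee_pos'],o['q'],o['wrist_force']); p,d,k=snap('wrist')
K=np.array(k['camera_matrix']);v,u=np.mgrid[:400,:640]
C=np.stack([(u-K[0,2])/K[0,0]*d,(v-K[1,2])/K[1,1]*d,d],-1)
W=(C-np.array(k['t']))@np.array(k['R'])
R0=Ro.from_euler('xyz',o['tcp_rot'],degrees=True)
T=R0.inv().apply((W-o['ee_pos']).reshape(-1,3)).reshape(W.shape)
for r in range(214,262,3): print(r,(T[r,308]*1000).round(),d[r,308],p[r,308])
print(pix(k,o['ee_pos']), pix(k,o['ee_pos']+R0.apply([.010,0,-.037])))
p,d,k=snap('scene'); cv2.imwrite('pics/s4.png',cv2.resize(p[170:300,280:420,::-1],None,fx=5,fy=4.5))
for z in (0,-.037): print(pix(k,o['ee_pos']+R0.apply([0,0,z])))
"
```

```text
[-0.15305232  0.00026579  0.07944109] [0.5087067  0.02107195 0.07944109] [  4.97383186 -29.07788111 -35.92016243  58.52511405  -4.13543847
   8.87965025] [-0.31603804  0.42097518 -1.00844483]
214 [ -8. -10.  52.] 0.2453305 [22 22 22]
217 [-10. -10.  49.] 0.24285392 [106 107 104]
220 [-11.  -9.  47.] 0.24070658 [104 105 103]
223 [-13.  -9.  43.] 0.2380015 [107 108 105]
226 [-14.  -9.  40.] 0.23526664 [108 108 106]
229 [-15.  -9.  37.] 0.23327754 [107 108 105]
232 [-17.  -9.  35.] 0.23133738 [105 105 104]
235 [-18.  -9.  32.] 0.22840042 [106 106 104]
238 [-19.  -9.  29.] 0.22608222 [107 107 105]
241 [-21.  -9.  26.] 0.22424598 [106 107 105]
244 [  9.  -6. -40.] 0.15215662 [72 75 74]
247 [  9.  -6. -43.] 0.1487104 [74 77 76]
250 [  9.  -6. -46.] 0.1464347 [75 76 74]
253 [  9.  -6. -50.] 0.14208831 [75 76 76]
256 [  9.  -6. -52.] 0.14075296 [74 76 76]
259 [  9.  -5. -56.] 0.13679627 [74 75 75]
[319.67828156 229.61521565] [319.68598341 239.92166508]
[352.71234772 233.34610444]
[357.35066588 224.48330028]
```

View pics/s4.png

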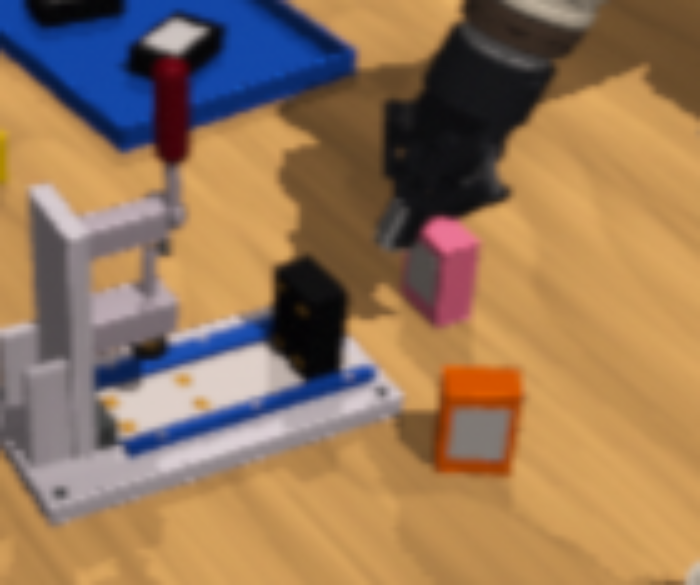

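The true tip is at crop (388,245) = pixel (357.6,224.4), which matches 38 mm behind the reported TCP. I'll use that tip from now on.

Request:
{"op": "servo_tool", "data": {
  "moves": [
    [[0,0,0],[-0.009,0,0.0042],0],
    [[0,0,0],[-0.006,0,0.0028],0],
    [[0,0,0],[0.005,0,0.011],0],
    [[0,0,0],[0.005,0,0.011],0],
    [[0,0,0],[0.005,0,0.011],0],
    [[0,0,0],[-0.0045,0,0.0021],0],
    [[0,0,0],[-0.0045,0,0.0021],0],
    [[0,0,0],[-0.0045,0,0.0021],0],
    [[0,0,0],[-0.0045,0,0.0021],0]
  ]
}}

```text
time: 7.4
ee_pos: [0.5469, 0.0178, 0.0437]
tcp_rot: [-180.0, 25.0, 175.2]
wrist_force: [-0.4, 0.7, 0.6]
opening: 0.0
grasp_force: 0.2
```

```bash
cat >> h.py <<'E'
def tip():
    o=get_obs(); R0=Ro.from_euler('xyz',o['tcp_rot'],degrees=True); return fx(o['ee_pos']+R0.apply([0,0,-.038]))
E
echo "print('tip',tip())" >> look.py; python3 look.py
```

```text
0.86 [376. 254.] fix [-0.1677  0.1255  0.0848]
0.61 [340. 231.] fix [-0.1038 -0.0032  0.1037]
0.48 [369. 221.] fix [-0.2393 -0.0336  0.0803]
0.91 [340. 249.] fix [-0.1084 -0.0011  0.0244]
0.8 [374. 271.] fix [-0.1687  0.1221  0.0053]
0.57 [367. 238.] fix [-0.2356 -0.0335  0.0022]
[-0.11518748  0.00018571  0.04321111]
tip [-0.13121208  0.00021012  0.07766705]
```

Request:
{"op": "servo_tool", "data": {
  "moves": [
    [[0,0,0],[-0.0036,0,0.0017],0],
    [[0,0,0],[-0.0036,0,0.0017],0],
    [[0,0,0],[-0.0036,0,0.0017],0],
    [[0,0,0],[-0.0036,0,0.0017],0]
  ]
}}

```text
time: 7.95
ee_pos: [0.5624, 0.0165, 0.0429]
tcp_rot: [-180.0, 24.9, 175.2]
wrist_force: [-0.2, 0.7, 0.6]
opening: -0.0001
grasp_force: 0.0
```

```bash
python3 look.py
```

```text
0.67 [377. 254.] fix [-0.17    0.1272  0.0836]
0.66 [369. 222.] fix [-0.2354 -0.0304  0.0805]
0.57 [335. 233.] fix [-0.085  -0.004   0.1013]
0.81 [374. 271.] fix [-0.1703  0.121   0.0018]
0.76 [366. 238.] fix [-0.2346 -0.0332  0.0035]
0.68 [340. 248.] fix [-0.1079 -0.0009  0.0278]
[-0.09949559  0.00011417  0.04274246]
tip [-0.11550669  0.0001437   0.07720467]
```

It is tipping: the top moved to -85 mm while the base stayed. Continuing.

Request:
{"op": "servo_tool", "data": {
  "moves": [
    [[0,0,0],[-0.0036,0,0.0017],0],
    [[0,0,0],[-0.0036,0,0.0017],0],
    [[0,0,0],[-0.0036,0,0.0017],0],
    [[0,0,0],[-0.0036,0,0.0017],0],
    [[0,0,0],[-0.0036,0,0.0017],0],
    [[0,0,0],[0,0,0],0],
    [[0,0,0],[0,0,0],0],
    [[0,0,0],[0,0,0],0]
  ]
}}

```text
time: 8.9
ee_pos: [0.5816, 0.0148, 0.0427]
tcp_rot: [-180.0, 24.9, 175.2]
wrist_force: [0.8, 0.1, -0.9]
opening: -0.0
grasp_force: 0.0
```

```bash
python3 look.py; python3 -c "
from h import *
p,d,k=snap('wrist','w5.png')
K=np.array(k['camera_matrix']);v,u=np.mgrid[:400,:640]
C=np.stack([(u-K[0,2])/K[0,0]*d,(v-K[1,2])/K[1,1]*d,d],-1)
W=(C-np.array(k['t']))@np.array(k['R'])
for r in range(110,250,8): print(r,p[r,320],[(fx(W[r,c])*1000).round() for c in(300,320,340)])
"
```

```text
0.85 [377. 254.] fix [-0.1671  0.128   0.0856]
0.67 [314. 253.] fix [-0.0102 -0.0051  0.0389]
0.52 [369. 221.] fix [-0.2365 -0.0326  0.0808]
0.75 [335. 247.] fix [-0.0891 -0.0015  0.0409]
0.63 [366. 237.] fix [-0.2341 -0.0377  0.0048]
0.56 [374. 272.] fix [-0.1687  0.124   0.004 ]
[-0.07979297  0.00019133  0.04279661]
tip [-0.0958165   0.00021427  0.07725305]
110 [117 118 118] [array([-149.,  -11.,   15.]), array([-149.,    0.,   15.]), array([-149.,   12.,   15.])]
118 [208 207 208] [array([-146.,  -11.,   19.]), array([-147.,    0.,   19.]), array([-148.,   11.,   22.])]
126 [207 207 209] [array([-143.,  -11.,   21.]), array([-143.,    0.,   21.]), array([-142.,   12.,   20.])]
134 [211 209 201] [array([-138.,  -11.,   21.]), array([-138.,    0.,   21.]), array([-138.,   12.,   21.])]
142 [210 207 199] [array([-224.,    0.,  172.]), array([-133.,    0.,   21.]), array([-133.,   12.,   21.])]
150 [211 209 201] [array([-127.,  -12.,   21.]), array([-127.,    0.,   22.]), array([-126.,   12.,   20.])]
158 [210 207 200] [array([-122.,  -12.,   22.]), array([-121.,    0.,   21.]), array
[... 433 characters left out ...]
96.,  14.,  21.])]
198 [16 17 16] [array([-90., -13.,  23.]), array([-90.,   0.,  22.]), array([-89.,  14.,  21.])]
206 [20 16 21] [array([-90., -13.,  30.]), array([-90.,   0.,  31.]), array([-89.,  14.,  30.])]
214 [20 22 25] [array([-90., -12.,  38.]), array([-90.,   0.,  38.]), array([-89.,  13.,  37.])]
222 [22 24 23] [array([-90., -12.,  45.]), array([-90.,   0.,  45.]), array([-88.,  13.,  44.])]
230 [27 30 30] [array([-89., -12.,  51.]), array([-89.,   0.,  51.]), array([-88.,  13.,  50.])]
238 [26 24 26] [array([-83., -12.,  52.]), array([-81.,   0.,  50.]), array([-82.,  13.,  51.])]
246 [26 25 28] [array([-74., -13.,  51.]), array([-106.,    0.,   77.]), array([-73.,  13.,  50.])]
```

It lies flat: rear face at -90 mm, top 50 mm. I'll back off, go down and push 55 mm home.

Request:
{"op": "servo_tool", "data": {
  "moves": [
    [[0,0,0],[0.007,0,-0.0034],0],
    [[0,0,0],[0.0075,0,-0.0034],0],
    [[0,0,0],[0.0056,0,0.012],0],
    [[0,0,0],[0.0056,0,0.012],0],
    [[0,0,0],[0.0056,0,0.012],0],
    [[0,0,0],[0,0,0],0],
    [[0,0,0],[-0.0054,0,0.0025],0],
    [[0,0,0],[-0.0054,0,0.0025],0],
    [[0,0,0],[-0.0054,0,0.0025],0]
  ]
}}

```text
time: 10.0
ee_pos: [0.5845, 0.0146, 0.0037]
tcp_rot: [-180.0, 25.0, 175.2]
wrist_force: [-0.8, -0.2, 0.2]
opening: 0.0003
grasp_force: 0.4
```

```bash
python3 -c "
from h import *
print(tip())"
```

```text
[-0.09299423  0.00020617  0.03814385]
```

Request:
{"op": "servo_tool", "data": {
  "moves": [
    [[0,0,0],[-0.005,0,0.0023],0],
    [[0,0,0],[-0.005,0,0.0023],0],
    [[0,0,0],[-0.005,0,0.0023],0],
    [[0,0,0],[-0.005,0,0.0023],0],
    [[0,0,0],[-0.005,0,0.0023],0],
    [[0,0,0],[-0.005,0,0.0023],0],
    [[0,0,0],[-0.005,0,0.0023],0],
    [[0,0,0],[-0.005,0,0.0023],0]
  ]
}}

```text
time: 10.8
ee_pos: [0.6279, 0.0109, 0.0033]
tcp_rot: [-180.0, 24.9, 175.2]
wrist_force: [-1.4, 0.5, 1.4]
opening: -0.0001
grasp_force: 0.8
```

```bash
cat > rear.py <<'E'
from h import *
print(tip())
p,d,k=snap('wrist','rear.png')
K=np.array(k['camera_matrix']);v,u=np.mgrid[:400,:640]
C=np.stack([(u-K[0,2])/K[0,0]*d,(v-K[1,2])/K[1,1]*d,d],-1)
W=(C-np.array(k['t']))@np.array(k['R'])
G=F.inv().apply((W-O).reshape(-1,3))
m=(p.max(-1).ravel()<45)&(G[:,2]>.026)&(G[:,2]<.047)&(abs(G[:,1])<.027)&(G[:,0]<-.02)&(G[:,0]>-.12)
g=G[m]; a=np.polyfit(g[:,1],g[:,0],1); print('rear',len(g),np.median(g[:,0]),'yaw',np.degrees(a[0]),'y',g[:,1].min(),g[:,1].max())
E
python3 rear.py
```

```text
[-0.04947902  0.0001416   0.03773716]
rear 1228 -0.038387319455761265 yaw -0.4060008706182189 y -0.025180866956386896 0.024654887518250755
```

Rear at about -38 to -40 mm. A few more mm, watching the force for contact with the stop.

Request:
{"op": "servo_tool", "data": {
  "moves": [
    [[0,0,0],[-0.0018,0,0.0008],0],
    [[0,0,0],[-0.0018,0,0.0008],0],
    [[0,0,0],[-0.0018,0,0.0008],0],
    [[0,0,0],[0,0,0],0]
  ]
}}

```text
time: 11.25
ee_pos: [0.6324, 0.0104, 0.0031]
tcp_rot: [-180.0, 24.8, 175.2]
wrist_force: [-8.9, -0.8, 6.1]
opening: 0.0002
grasp_force: 4.4
```

```bash
python3 rear.py
```

```text
[-4.48203492e-02  6.10534365e-05  3.75379055e-02]
rear 1243 -0.03467807999012653 yaw -0.21091373273094874 y -0.025392384306019443 0.02464688117939105
```

Home: force rose to 9 N, rear at -34.7 mm, aligned. I'll retreat, rise, and come round to the handle's +y side.

Request:
{"op": "servo_tool", "data": {
  "moves": [
    [[0,0,0],[0.0091,0,-0.0042],0],
    [[0,0,0],[0.0091,0,-0.0042],0],
    [[0,0,0],[0.0091,0,-0.0042],0],
    [[0,0,0],[0.0091,0,-0.0042],0],
    [[0,0,0],[-0.0133,0,-0.0285],0],
    [[0,0,0],[-0.0133,0,-0.0285],0],
    [[0,0,0],[-0.0133,0,-0.0285],0],
    [[0,0,0],[-0.0133,0.015,-0.0285],0],
    [[0,0,0],[-0.0133,0.015,-0.0285],0],
    [[0,0,0],[-0.0133,0.015,-0.0285],0],
    [[0,0,0],[-0.0133,0.015,-0.0285],0],
    [[0,0,0],[-0.0133,0,-0.0285],0]
  ]
}}

```text
time: 12.5
ee_pos: [0.5981, 0.0751, 0.2563]
tcp_rot: [-180.0, 25.0, 175.3]
wrist_force: [0.5, -1.0, -0.0]
opening: 0.0
grasp_force: 0.0
```

```bash
python3 -c "
from h import *
print(tip(),get_obs()['q'].round(1) if hasattr(get_obs()['q'],'round') else get_obs()['q'])
p,d,k=snap('top')
K=np.array(k['camera_matrix']);v,u=np.mgrid[:400,:640]
C=np.stack([(u-K[0,2])/K[0,0]*d,(v-K[1,2])/K[1,1]*d,d],-1)
G=F.inv().apply(((C-np.array(k['t']))@np.array(k['R'])-O).reshape(-1,3)).reshape(C.shape)
h=cv2.cvtColor(p,cv2.COLOR_RGB2HSV)
m=((h[...,0]>165)|(h[...,0]<8))&(h[...,1]>120)&(abs(G[...,0])<.05)&(abs(G[...,1])<.06)&(G[...,2]>.2)
print(m.sum(),G[m].min(0),G[m].max(0)); g=G[m]; t=g[g[:,2]>.31]; print(len(t),t.mean(0) if len(t) else 0)
"; python3 rear.py; python3 look.py
```

```text
[-0.0845685   0.06161643  0.29070369] [ 10.6 -13.2  -5.1  74.   -6.4  13.9]
84 [-0.01925592 -0.01289673  0.25165188] [0.00147294 0.00468719 0.32370736]
48 [-0.00918526 -0.00388395  0.31721366]
[-0.08333625  0.06140065  0.29705644]
rear 326 -0.03436001661464386 yaw 3.023812063395647 y -0.025415397925818126 0.024207612554297195
0.7 [377. 255.] fix [-0.1699  0.1268  0.0814]
0.64 [368. 221.] fix [-0.2357 -0.033   0.0795]
0.57 [299. 259.] fix [ 0.0449 -0.002   0.0364]
0.97 [373. 271.] fix [-0.1684  0.121   0.003 ]
0.77 [366. 237.] fix [-0.2347 -0.035   0.0037]
0.68 [417. 348.] fix [-0.1246  0.4161 -0.0013]
[-0.06829381  0.06013406  0.25420288]
tip [-0.08429575  0.06016246  0.28866934]
```

Request:
{"op": "servo_tool", "data": {
  "moves": [
    [[0,0,0],[-0.019,0,0.0089],0],
    [[0,0,0],[-0.019,0,0.0089],0],
    [[0,0,0],[-0.019,0,0.0089],0],
    [[0,0,0],[-0.019,0,0.0089],0],
    [[0,0,0],[0.001,-0.01,0.003],0],
    [[0,0,0],[0.001,-0.01,0.003],0],
    [[0,0,0],[0.001,-0.01,0.003],0],
    [[0,0,0],[0,0,0],0]
  ]
}}

```text
time: 13.55
ee_pos: [0.6799, 0.0351, 0.2446]
tcp_rot: [-180.0, 24.9, 175.1]
wrist_force: [0.5, -0.1, -1.0]
opening: -0.0003
grasp_force: 0.0
```

```bash
python3 -c "
from h import *
print(tip())"
```

```text
[0.00041518 0.02864093 0.27905132]
```

Request:
{"op": "servo_tool", "data": {
  "moves": [
    [[0,0,0],[0,-0.0071,0],0],
    [[0,0,0],[0,-0.0071,0],0],
    [[0,0,0],[0,-0.0071,0],0],
    [[0,0,0],[0,-0.0071,0],0],
    [[0,0,0],[0.0007,-0.007,0.0015],0],
    [[0,0,0],[0.0007,-0.007,0.0015],0],
    [[0,0,0],[0.0007,-0.007,0.0015],0],
    [[0,0,0],[0.0014,-0.0063,0.0031],0],
    [[0,0,0],[0.0014,-0.0063,0.0031],0],
    [[0,0,0],[0.0014,-0.0063,0.0031],0]
  ]
}}

```text
time: 14.55
ee_pos: [0.6752, -0.0319, 0.2296]
tcp_rot: [-180.0, 24.9, 175.2]
wrist_force: [0.7, 1.0, -0.0]
opening: -0.0001
grasp_force: 0.5
```

```bash
python3 -c "
from h import *
print(tip())
p,d,k=snap('scene')
for n in ['handle_grip','press_foot']:
  for r in mark_of(n,'scene')[:1]:
    X=w(k,r['xyz']); print(n,r['score'],fx(X))"
```

```text
[ 0.00126763 -0.03858505  0.2640602 ]
handle_grip 0.7 [-0.00744214 -0.00341395  0.19699504]
press_foot 0.58 [ 0.00412034 -0.00289361  0.06149837]
```

Request:
{"op": "servo_tool", "data": {
  "moves": [
    [[0,0,0],[0.002,-0.0055,0.0043],0],
    [[0,0,0],[0.002,-0.0055,0.0043],0],
    [[0,0,0],[0.002,-0.0055,0.0043],0],
    [[0,0,0],[0.0025,-0.0037,0.0054],0],
    [[0,0,0],[0.0025,-0.0037,0.0054],0],
    [[0,0,0],[0.0025,-0.0037,0.0054],0],
    [[0,0,0],[0.0025,-0.002,0.0053],0],
    [[0,0,0],[0.0025,-0.002,0.0053],0],
    [[0,0,0],[0.0025,-0.002,0.0053],0],
    [[0,0,0],[0,0,0],0]
  ]
}}

```text
time: 15.7
ee_pos: [0.6723, -0.0649, 0.1798]
tcp_rot: [-180.0, 24.9, 175.2]
wrist_force: [-0.3, 1.0, 0.8]
opening: -0.0003
grasp_force: 0.1
```

```bash
python3 -c "
from h import *
print(tip())
p,d,k=snap('scene','s6.png'); cv2.imwrite('pics/s6.png',cv2.resize(p[170:300,260:420,::-1],None,fx=5,fy=4.5))"
```

```text
[ 0.00114317 -0.07174243  0.21424685]
```

View pics/s6.png

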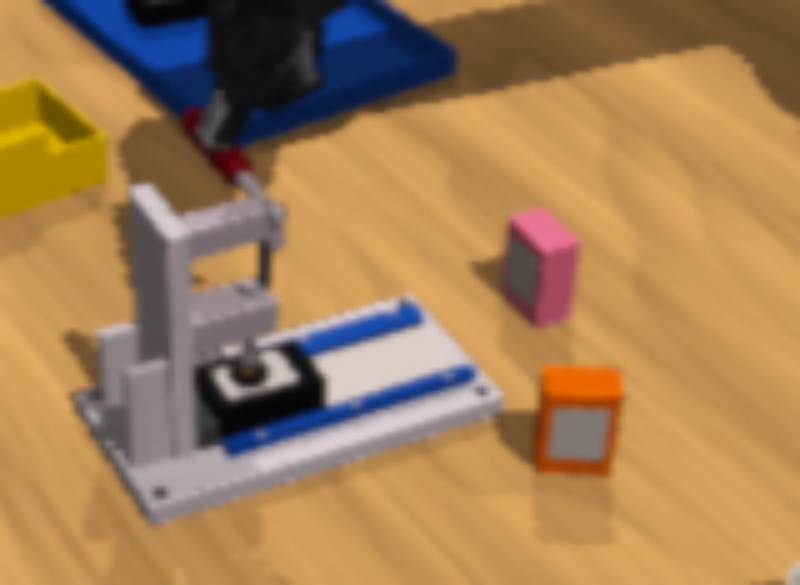

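The picture shows the module flat at the stop (260,385), the foot down on it at (250,370), and the handle (215,150) under the fingertip, nearly level. I'll push down to its stop.

Request:
{"op": "servo_tool", "data": {
  "moves": [
    [[0,0,0],[0.0017,-0.001,0.0036],0],
    [[0,0,0],[0.0013,0,0.0027],0],
    [[0,0,0],[0.0013,0,0.0027],0],
    [[0,0,0],[0,0,0],0]
  ]
}}

```text
time: 16.15
ee_pos: [0.676, -0.066, 0.1784]
tcp_rot: [-180.0, 25.7, 175.2]
wrist_force: [-0.5, 0.7, 24.5]
opening: 0.0
grasp_force: 12.0
```

```bash
python3 -c "
from h import *
print(tip())"
```

```text
[ 0.00440727 -0.07247213  0.21261737]
```

It's hard against the stop at 24 N. Lifting off and checking.

Request:
{"op": "servo_tool", "data": {
  "moves": [
    [[0,0,0],[-0.004,0,-0.009],0],
    [[0,0,0],[-0.013,0,-0.027],0],
    [[0,0,0],[-0.013,0,-0.027],0],
    [[0,0,0],[0.02,0,-0.02],0],
    [[0,0,0],[0.03,0,-0.02],0],
    [[0,0,0],[0.03,0,-0.02],0],
    [[0,0,0],[0.03,0,-0.02],0],
    [[0,0,0],[0,0,0],0],
    [[0,0,0],[0,0,0],0],
    [[0,0,0],[0,0,0],0]
  ]
}}

```text
time: 17.15
ee_pos: [0.5401, -0.0547, 0.2657]
tcp_rot: [-180.0, 24.9, 175.2]
wrist_force: [-0.1, 0.2, -0.7]
opening: 0.0001
grasp_force: 0.0
```

```bash
python3 -c "
from h import *
p,d,k=snap('top')
K=np.array(k['camera_matrix']);v,u=np.mgrid[:400,:640]
C=np.stack([(u-K[0,2])/K[0,0]*d,(v-K[1,2])/K[1,1]*d,d],-1)
G=F.inv().apply(((C-np.array(k['t']))@np.array(k['R'])-O).reshape(-1,3)).reshape(C.shape)
h=cv2.cvtColor(p,cv2.COLOR_RGB2HSV)
m=((h[...,0]>165)|(h[...,0]<8))&(h[...,1]>120)&(abs(G[...,0])<.05)&(abs(G[...,1])<.15)&(G[...,2]>.15)
g=G[m]; a=np.polyfit(g[:,1],g[:,2],1); print(len(g),g.min(0),g.max(0),'slope',a,'angle',1.71+.0354-np.arctan(-a[0])-.0) 
"; python3 look.py; python3 rear.py
```

```text
197 [-0.01772205 -0.12233149  0.1934996 ] [ 0.00535885 -0.04525024  0.21668831] slope [-0.01602914  0.20517499] angle 1.729372228639072
0.92 [299. 259.] fix [ 0.0443 -0.0027  0.0366]
0.6 [376. 255.] fix [-0.1658  0.1258  0.0805]
0.57 [369. 222.] fix [-0.2375 -0.0301  0.0798]
0.82 [320. 253.] fix [-0.0318 -0.0021  0.036 ]
0.79 [366. 237.] fix [-0.2338 -0.0366  0.0042]
0.58 [374. 270.] fix [-0.1713  0.1186  0.0059]
[-0.11532836 -0.0726144   0.26554154]
tip [-0.13129638 -0.07259048  0.30002374]
[-0.13129638 -0.07259048  0.30002374]
rear 307 -0.03437904860337088 yaw -1.836679848374302 y -0.02585066970829725 0.02400106698135142
```

The handle is about 1° from level (stop), the module is home at x 0.044 to 0.045, and the robot is clear. Handing in.

```bash
python3 -c "
from workcell import *
print(job_done())"
```

```text
the job is handed in; nothing more can be done
None
```

I tipped the module flat with its terminals down, pushed it home against the end stop and pushed the handle over to its stop, then handed in at about 17 s; `job_done()` returned no verdict, and the foot's force on the module was not measured.

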